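Hold a retaining ring spread over its shaft groove

ROBOT

A 6-joint arm with a two-finger parallel gripper is mounted at the origin on a cart in front of the work surface, level with it; the furniture and walls round the work are solid. World frame = base frame: x ahead of the robot, y to its left, z up, the work surface at z = 0. Lengths are in mm, angles in rad, forces in N, time in s.
With the tool pointing down it reaches from about 275 to 825 mm from the base axis. Payload 5.2 kg.
Tool frame: the origin (TCP) lies at the very end of the fingers, on their centre line; the grasp point (between the pads) lies 19 mm behind it; z points along the fingers, y is the direction in which the jaws open and shut (so a half turn about z gives the same grasp; the last joint's range is limited). The gripper opens to 93 mm and grips with 3 to 60 N. Pads are 15 mm wide; open, the fingers measure 128 mm over their backs; the gripper's body (75 mm by 188 mm) begins 65 mm behind the grasp point.
Start: joints at [-1.467, 0.259, 1.535, -0, 1.348, -0.203], TCP at [166.126, -524.316, 218.653] pointing down, gripper open.
Joint ranges: [-3.14, 3.14], [-0.91, 2.08], [0.19, 2.58], [-1.22, 4.36], [0.22, 2.71], [-3.12, 3.12]. Speed limits (rad/s): [2.57, 2.57, 3.14, 3.14, 3.14, 3.14].

INTERFACE

Orientations are given as [roll, pitch, yaw] about the fixed x, y, z axes, in that order (R = Rz(yaw) Ry(pitch) Rx(roll)).
In Python, from bench import robot gives the robot as it stands. The module is installed in compiled form; this text tells all that it offers. Calls block until the motion is done:
- robot.move_ptp(position, orientation): joint-space move of the TCP to a pose.
- robot.move_linear(position, ori=None, speed=150, f_stop=None): straight line of the TCP; ori=None keeps the orientation; speed is the mean speed in mm/s. With f_stop (N) it stops when the force on the tool has changed by that much, and returns True; else False.
- robot.move_j(angles): joint-space move.
- robot.move_gripper(opening): opening from 0.0 (shut) to 1.0 (fully open); the grip force is fixed at half the most; returns when the fingers have stopped.
- robot.sleep(seconds).
- robot.inverse_kinematics(position, orientation): joint angles nearest the present ones, or None.
- robot.get_image(name): name is "scene" or "side" or "wrist"; returns a dict with "img" (420x560x3 uint8, blue, green, red), "fovy" (degrees; the focal length in pixels is half the picture's height over the tangent of half this angle, whatever the lens; pixels are square), "cx", "cy" (the principal point, pixels), "eye" and "orientation" of the camera in the world. Camera axes: x right, y down, z forward; pixel columns grow to the right and rows downward; lengths in mm; the calibration is good to about 2 mm. A picture is of the moment at which its call begins. There is no depth.
A pose or a line that the arm cannot do raises robot.MotionError and nothing moves.
- robot.hand_in(): hands the job in, once; it reports no verdict.
Readings, each from a call of its own:
- robot.current_t(): time.
- robot.current_qpos(): joint angles.
- robot.current_joint_vel(): joint speeds.
- robot.current_joint_efforts(): joint torques, N m.
- robot.current_tcp_pos(): TCP position.
- robot.current_eef_rot(): TCP orientation.
- robot.current_contact_force(): force on the tool from outside, world axes, zero at the start.
- robot.current_ft_torque(): the same for the moment, N m.
- robot.current_gripper_width(): opening from 0.0 (shut) to 1.0 (fully open).
Only numpy, scipy, OpenCV 4.12 (cv2) and the standard library are available. Lean on these libraries where they do the work, as an engineer would, in place of code of your own. Each camera call takes 0.05 s, during which the arm holds its last target.

TASK

The gear on the axle stub still lacks its retaining ring. Take the ring pliers that stand ready in the loading stand with the ring on their tips, squeeze the handles so that the ring spreads, lift ring and pliers out of the stand, and slide the spread ring squarely down over the end of the shaft until it lies level with the groove just above the gear's hub; do not force it on, and let it touch the hub lightly at most. Finish there while still holding: keep the handles squeezed and the ring spread, level and centred round the groove so that it can be checked before it is let go, and leave the caliper and the green-lidded pot where they are.

Things in the scene. Friction and masses are not known exactly. Their poses are not given: they have to be found in the camera images.
- pliers: Ring pliers, 184 mm, 0.22 kg, loose, upright in the stand, tips down. Origin: pivot centre, on the left leg; z up along the pliers, y across the legs (squeeze direction), ring towards -x. Legs do not cross: squeezing spreads the tips. Tips: 4 mm pins ending 80 mm below the pivot, flat feet at 76 mm push on the ring's ears. They stand loosely between the stand's forks: lift straight up.
- pliers_grip (a point): Midway (at rest) between the dark blue-green handles, 80 mm above the pivot, 181 mm above the bench: grip here across y, from above. Sleeves 13 mm thick in x, 44 to 104 mm above the pivot. Over their outer faces 62 mm here at rest (66 at the top); squeezed 46 mm, upright. Springs resist with up to 16 N a handle; a stop ends the squeeze at the right spread: grip to the stop with 25 to 60 N.
- pliers_leg (a joint): Angle between the legs of the pliers (rad): 0 at rest, 0.20 squeezed to the stop.
- ring: Dark steel C-shaped retaining ring, 3 mm thick, 18 g, loose, flat on the stand (underside 22 mm above the bench), tips already in its ears' holes. Origin: centre of the ring circle at its underside; +x to the ears, z up. Spread at the stop: 43.4 mm inside, 54 mm outside; relaxed it cannot pass the shaft. Spread, it clings to the tips by its spring and lifts with the pliers.
- ring_center (a point): Centre of the ring circle at half thickness (1.5 mm above its underside); axes as the ring. On the tips it lies about 28 mm from the pliers' axis towards the pliers' -x, 77.5 mm below the pivot and 157.5 mm below pliers_grip.
- ring_l (a joint): Spread of the ring's left half (rad): 0 relaxed, about 0.13 with the pliers at their stop; 0.07 just clears the shaft.
- ring_r (a joint): The same for the ring's right half.
- axle: Fixed upright axle stub: grey foot 96 x 96 x 10 mm with bolts, steel gear 88 mm across (top 34 mm above the bench), its hub 49 mm across (top 44 mm), and the bright shaft of 40 mm diameter, its end 64.4 mm above the bench, chamfered to 34 mm over the last 4.4 mm. Origin: shaft axis at the bench; z up.
- groove (a point): Centre of the dark groove, on the shaft axis, 46.2 mm above the bench. The groove runs from the hub's top face (44 mm) up to 48.4 mm and is 36 mm in diameter. A ring that just touches the hub has its centre 0.7 mm below this point.
- stand: Fixed loading stand: aluminium foot 90 x 82 x 8 mm, two forked uprights 141 mm high, 57 mm apart inside, left and right of the pliers, and a white seat 22 mm high with a spigot (28 mm high) inside the ring. Origin: on the bench, on the pliers' axis; axes as the pliers, ring to its -x.
- caliper: Bystander: grey digital caliper lying flat, 73 x 201 x 21 mm, loose; origin at its centre on the bench, long along its y.
- green_pot: Bystander: small pot with a green lid, 52 mm across, 50 mm high, loose; origin at the centre of its underside.
Mind the look-alikes: they are no part of the job. What is shaped like the axle but blue or purple is not meant.

How it is judged:
By the outcome, as a careful person would: the job done as asked, in the order asked, and still so for the second after the job is handed in, while the arm keeps its last pose, push and grip.
It also fails if it takes over 51 s, if anything falls off the work surface, if the arm or the gripper's body presses on something with over 40 N, if the wrist force passes 120 N, or if a joint passes its speed limit or range.

## Working session

There is one attempt and no reset: what is moved stays moved. The work goes in short steps, each a Python script; the robot and the scene stay as the last script left them, time stands still between calls to the robot, and variables do not carry over. Pictures are saved under pics/ and viewed, and the job is handed in when it is done.

```bash
mkdir -p pics; ls; cat > h.py <<'E'
import numpy as np, cv2
from bench import robot
from scipy.spatial.transform import Rotation as R
def shot(n,f):
    d=robot.get_image(n); cv2.imwrite(f'pics/{f}.png',d['img'])
    import pickle; pickle.dump(d,open(f'pics/{f}.pkl','wb')); return d
E
python3 - <<'E'
from h import *
for n in ['scene','side','wrist']:
    d=shot(n,n+'0'); print(n,d['fovy'],d['cx'],d['cy'],d['eye'],d['orientation'])
print(robot.current_t(),robot.current_eef_rot())
E
```

```text
pics
scene 48.615758595023436 277.3278535624824 203.029907095861 [-248.17961942  459.42345919  523.55499825] [-1.98317593 -0.02450217 -2.09201271]
side 48.733986541220645 285.3481444933942 203.67895132621595 [273.75378518 647.70800359 685.42172292] [-2.26968395 -0.02215586 -2.72387453]
wrist 60.5483887707623 282.9655327206669 212.29493426004697 [ 246.94524552 -498.59777865  384.78629744] [ 2.83661155e+00  1.76758030e-03 -1.26317289e+00]
0.15 [-3.14025738e+00 -2.43807632e-04  3.06803389e-01]
```

View pics/scene0.png

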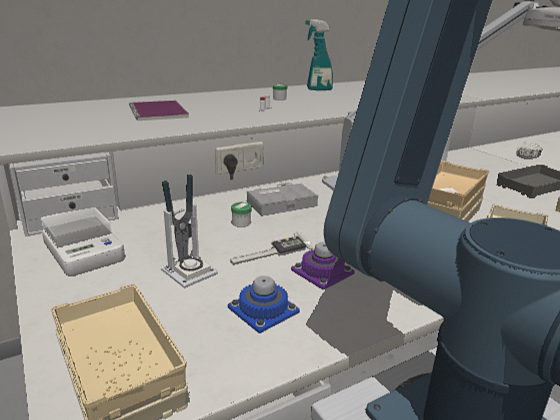

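View pics/side0.png

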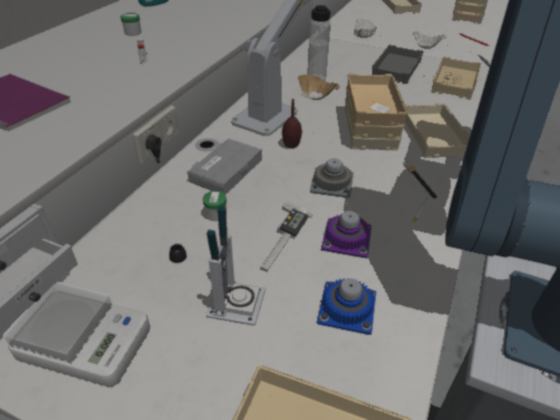

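View pics/wrist0.png

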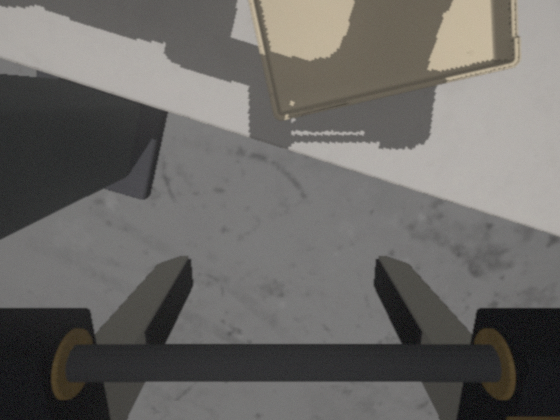

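The side view has three gear stubs: blue at (348,302), purple at (348,232) and grey steel at (333,176). Only the grey one fits the axle description. The stand with the pliers is at (232,270), with the ring at about (240,296). The caliper is at (285,235) and the green pot at (214,203). I'll enlarge to confirm and compute rough positions.

```bash
cat >> h.py <<'E'
import pickle
def load(f): return pickle.load(open(f'pics/{f}.pkl','rb'))
def cam(d):
    f=d['img'].shape[0]/2/np.tan(np.radians(d['fovy'])/2)
    return f,R.from_euler('xyz',d['orientation']).as_matrix(),np.array(d['eye'])
def proj(d,P):
    f,M,e=cam(d); c=(np.atleast_2d(P)-e)@M
    return np.c_[d['cx']+f*c[:,0]/c[:,2],d['cy']+f*c[:,1]/c[:,2]]
def ray(d,uv,z):
    f,M,e=cam(d); v=M@np.array([(uv[0]-d['cx'])/f,(uv[1]-d['cy'])/f,1]); return e+v*(z-e[2])/v[2]
def crop(d,x0,y0,x1,y1,s,name):
    cv2.imwrite(f'pics/{name}.png',cv2.resize(d['img'][y0:y1,x0:x1],None,fx=s,fy=s,interpolation=cv2.INTER_CUBIC))
E
python3 - <<'E'
from h import *
s=load('side0');c=load('scene0')
print('axle',ray(s,(334,163),64)); print('ring side',ray(s,(240,296),24),'scene',ray(c,(190,264),24))
print('blue',ray(s,(349,285),64),ray(c,(263,282),64))
crop(s,290,140,390,210,7,'c1'); crop(s,190,180,310,330,4,'c2'); crop(c,140,160,310,290,4.5,'c3')
E
```

```text
axle [ 518.44554637 -217.77207009   64.        ]
ring side [548.89352368 191.6061081   24.        ] scene [546.80062237 194.85196497  24.        ]
blue [372.93324414 118.68430845  64.        ] [365.69292566 123.29274038  64.        ]
```

View pics/c1.png

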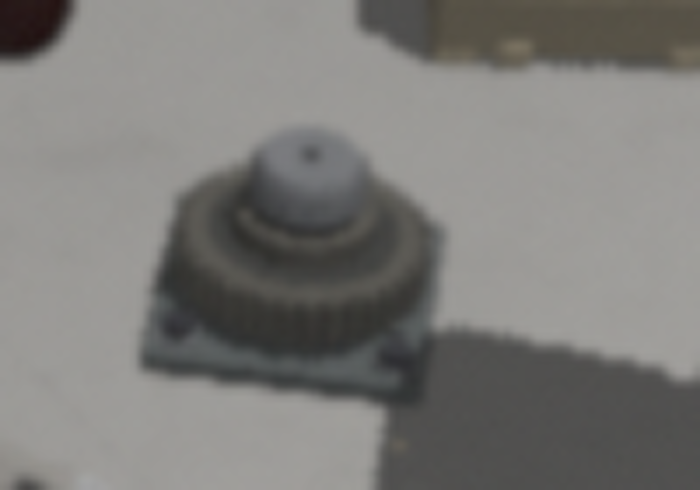

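View pics/c2.png

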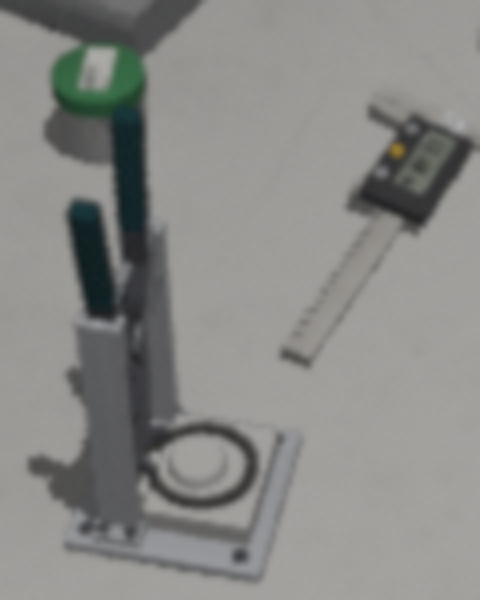

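View pics/c3.png

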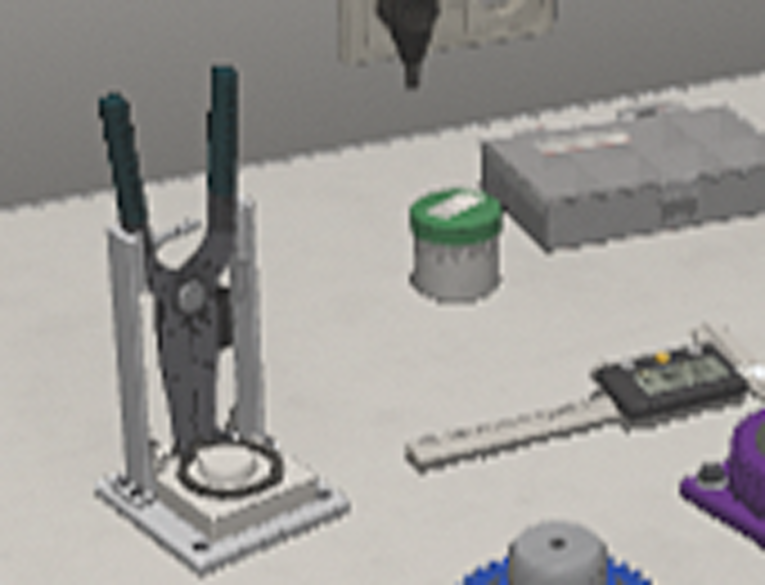

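c1 confirms the target: a grey foot, steel gear and bright shaft with no ring, at about (518,-218). Next I'll triangulate the handles and look down on the axle with the wrist camera, since it is on the way.

```bash
cat >> h.py <<'E'
def tri(obs):
    A=np.zeros((3,3));b=np.zeros(3)
    for d,uv in obs:
        f,M,e=cam(d); v=M@np.array([(uv[0]-d['cx'])/f,(uv[1]-d['cy'])/f,1]); v/=np.linalg.norm(v)
        Q=np.eye(3)-np.outer(v,v);A+=Q;b+=Q@e
    return np.linalg.solve(A,b)
def tool(): return R.from_euler('xyz',robot.current_eef_rot()).as_matrix(),np.array(robot.current_tcp_pos())
E
python3 - <<'E'
from h import *
s=load('side0');c=load('scene0');w=load('wrist0')
pl=lambda x,y:(x/4.5+140,y/4.5+160); ps=lambda x,y:(x/4+190,y/4+180)
a=tri([(c,pl(113,97)),(s,ps(85,205))]);b=tri([(c,pl(224,70)),(s,ps(128,110))]);print(a,b,(a+b)/2,np.linalg.norm(a-b))
print('pivot?',tri([(c,pl(190,293)),(s,ps(137,318))]))
f,M,e=cam(w);T,t=tool();print('cam in tool',T.T@(e-t));print((T.T@M).round(3))
print(T.round(3))
E
```

```text
[571.80302681 225.3147185  201.70561298] [584.69455917 171.04276441 201.30650909] [578.24879299 198.17874146 201.50606103] 55.78347328890746
pivot? [575.32221775 193.88566012 103.32723564]
cam in tool [ 8.47816732e+01  8.41901210e-02 -1.66741159e+02]
[[ 0.001 -0.954 -0.301]
 [ 1.     0.001 -0.   ]
 [ 0.    -0.301  0.954]]
[[ 0.953  0.302 -0.   ]
 [ 0.302 -0.953  0.001]
 [ 0.    -0.001 -1.   ]]
```

```bash
python3 - <<'E'
from h import *
s=load('side0')
for n,uv in dict(lampbase=(262,125),bottle=(318,85),darkred=(291,145),crates=(375,145),pot=(214,215)).items(): print(n,ray(s,uv,0).round())
a=np.array([518.4,-217.8]);r=a/np.linalg.norm(a);yaw=np.arctan2(r[1],r[0])+np.pi
p=[*(a+28*r),225.]
print(yaw,p,robot.inverse_kinematics(p,[np.pi,0,yaw]),robot.inverse_kinematics([*p[:2],300.],[np.pi,0,yaw]))
q=np.array(robot.current_qpos())
t=robot.current_t();robot.move_linear([166,-524,300.]);print(robot.current_t()-t)
robot.move_ptp(p,[np.pi,0,yaw]);print(robot.current_t()-t,robot.current_tcp_pos())
shot('wrist','w1');shot('side','s1');shot('scene','sc1')
E
```

```text
lampbase [ 794. -396.    0.]
bottle [ 741. -710.    0.]
darkred [ 677. -336.    0.]
crates [ 471. -437.    0.]
pot [718.  -0.   0.]
2.7438466052828985 [np.float64(544.2142187452909), np.float64(-228.64555718118126), 225.0] [-0.58656894  0.32710572  1.4247466   0.          1.38974034 -1.75961921] [-0.58656894  0.29390988  1.29128793  0.          1.55639485 -1.75961921]
0.6917
2.4583 [ 543.88374486 -229.40483062  224.87952122]
```

View pics/w1.png

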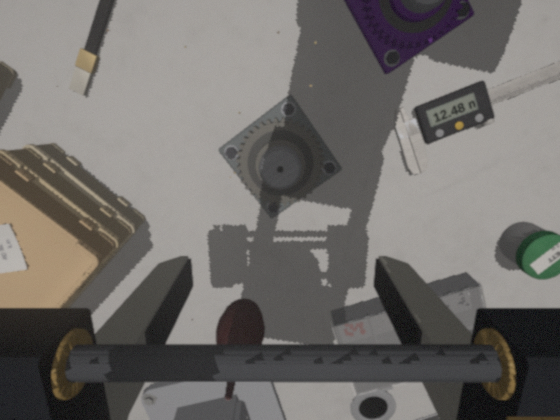

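View pics/s1.png

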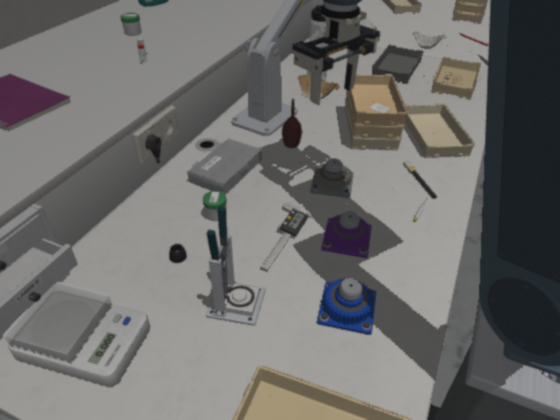

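View pics/sc1.png

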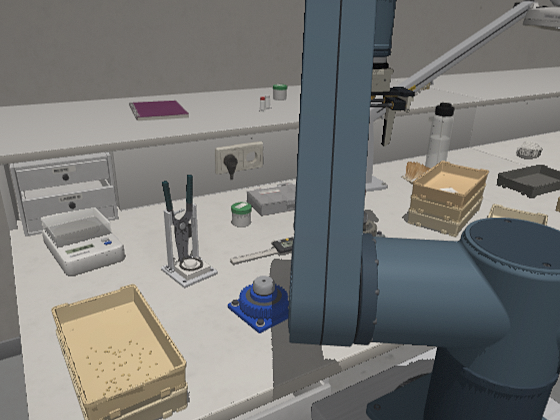

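In the wrist view the grey axle's end has its centre hole at (280,169). The purple stub is top right, and the caliper and pot are to the right. Next I'll compute the axle position and move to look down on the stand.

```bash
python3 - <<'E'
from h import *
w=load('w1');crop(w,215,90,345,220,6,'w1c')
T,t=tool();print('tcp now',t,robot.current_eef_rot())
P=ray(w,(280,169),64.4);print(P,'in tool',T.T@(P-t))
s=load('s1');crop(s,300,150,370,200,10,'s1c')
# view stand: tool yaw
yaw=0.233-np.pi
ax=np.array([576,199.]);x=np.array([np.cos(.233),np.sin(.233)])
p=[*ax,330.]
q=robot.inverse_kinematics(p,[np.pi,0,yaw]);print(q)
t0=robot.current_t()
robot.move_linear([*t[:2],330.],speed=250)
robot.move_ptp(p,[np.pi,0,yaw]);print(robot.current_t()-t0,robot.current_t(),robot.current_tcp_pos())
shot('wrist','w2')
E
```

```text
tcp now [ 543.87499998 -229.59251848  225.12698358] [-3.14139621e+00  2.45647640e-04  2.74199808e+00]
[ 522.38021376 -222.91133688   64.4       ] in tool [ 22.4401622   -2.17603376 160.72190663]
[ 0.14981491  0.32425936  1.17917055  0.          1.63816274 -1.65398142]
2.1499999999999995 4.9083 [576.32923468 197.89809308 329.783734  ]
```

View pics/w1c.png

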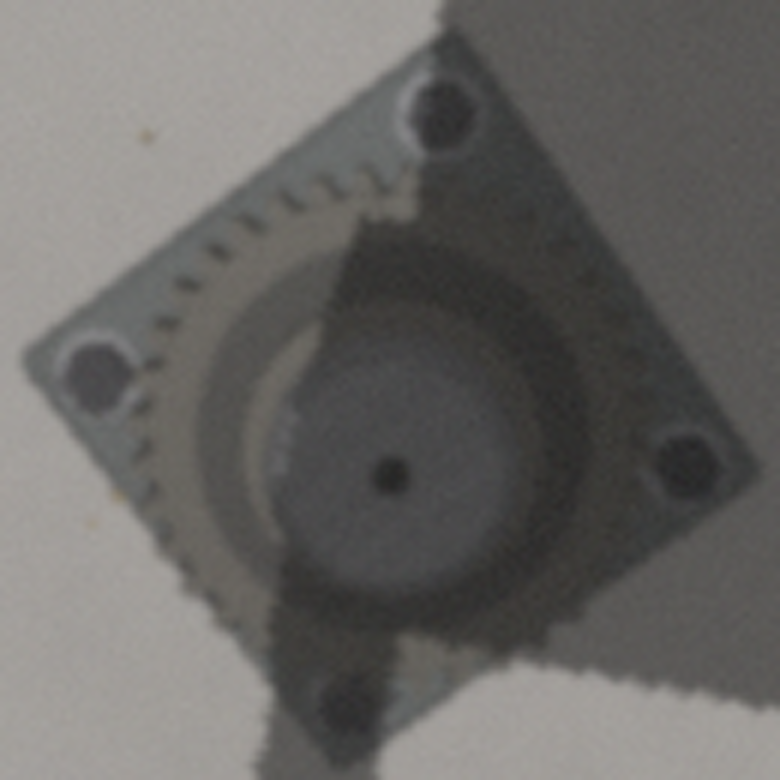

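View pics/w2.png

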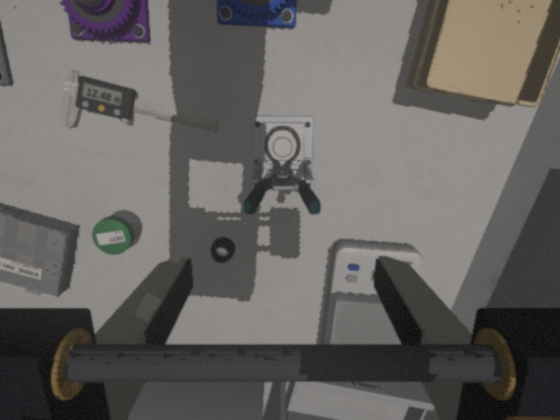

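The wrist view of the stand shows the ring at about (283,146) and handle tops at about (250,208) and (315,207). Next I'll enlarge it and overlay the model.

```bash
python3 - <<'E'
from h import *
w=load('w2');crop(w,225,105,340,220,6.9,'w2c')
T,t=tool();print(t)
E
```

```text
[576.4387243  197.67584893 329.87577928]
```

View pics/w2c.png

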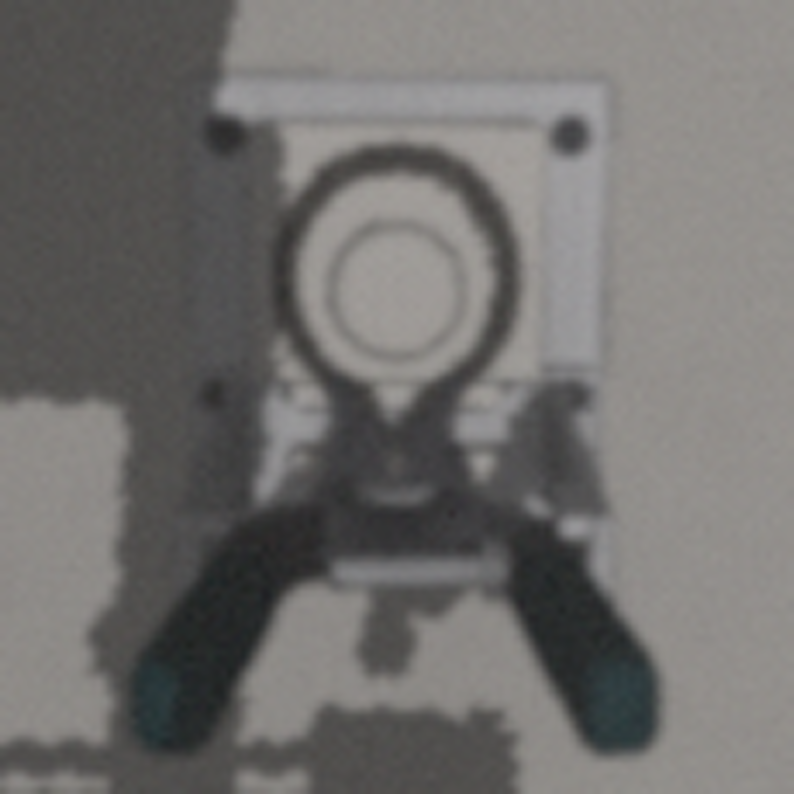

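```bash
python3 - <<'E'
from h import *
w=load('w2');yaw=0.233;X=np.array([np.cos(yaw),np.sin(yaw),0]);Y=np.array([-X[1],X[0],0])
px=lambda x,y:(x/6.9+225,y/6.9+105)
sp=ray(w,px(398,290),28);print('spigot->stand',sp+28*X)
rg=ray(w,px(395,270),25);print('ring->stand',rg+28*X)
l=ray(w,px(134,705),205);r=ray(w,px(658,705),205);print('tops',l,r,(l+r)/2,np.linalg.norm(l-r),np.arctan2(*(l-r)[[0,1]]))
for c in [(215,80),(608,80),(608,368)]: print('foot',(ray(w,px(*c),8)-sp-28*X)@np.c_[X,Y])
# overlay
st=sp+28*X;st[2]=0
im=cv2.resize(w['img'][105:220,225:340],None,fx=6.9,fy=6.9)
def pt(x,y,z):
    u=proj(w,st+x*X+y*Y+[0,0,z])[0];return tuple(int(v) for v in ((u-[225,105])*6.9))
for p in [(0,33,205),(0,-33,205),(6.5,33,205),(-6.5,33,205),(-28,0,28),(-14,0,28),(-42,0,28),(0,0,101),(0,28.5,141),(0,-28.5,141)]: cv2.circle(im,pt(*p),4,(0,0,255),-1)
cv2.imwrite('pics/ov2.png',im)
E
```

```text
spigot->stand [580.01310222 198.32137595  28.        ]
ring->stand [576.88528932 196.99982244  25.        ]
tops [587.40917673 166.94819087 205.        ] [572.61241082 229.49926172 205.        ] [580.01079378 198.22372629 205.        ] 64.27737350973116 2.909307625222871
foot [-65.15077337 -34.83379928]
foot [-65.09217642  40.01010839]
foot [-10.17510527  41.35295119]
```

View pics/ov2.png

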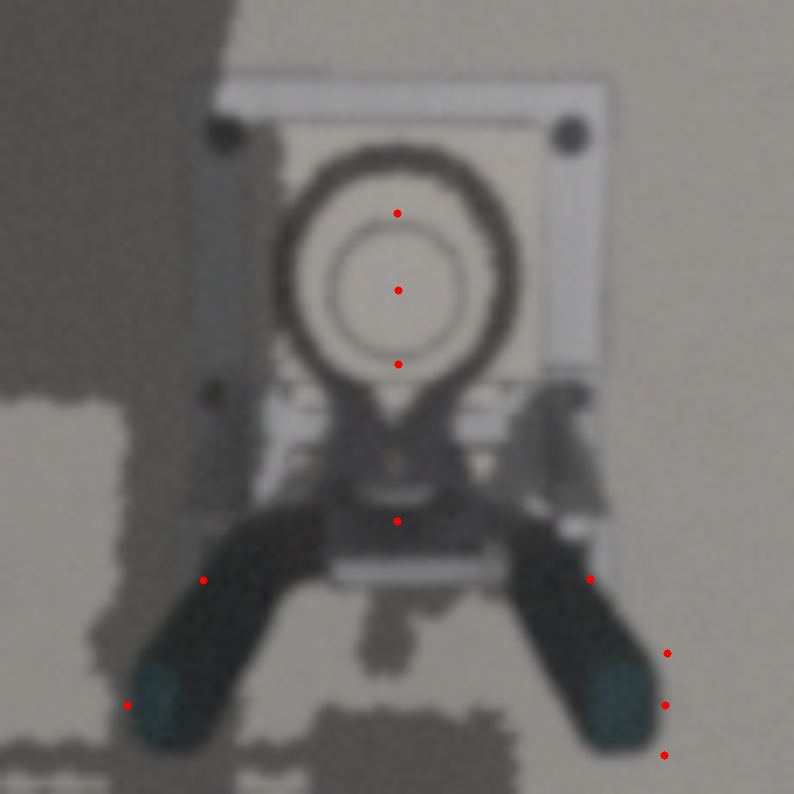

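The spigot and the handle tops agree: pliers axis at (580.0,198.2), yaw 0.232. I'll descend open around the handles with a force guard, then look before squeezing.

```bash
cat >> h.py <<'E'
def goto(p,yaw,speed=100,f_stop=None,n=1):
    """linear move, then correct steady tracking offset"""
    p=np.array(p,float);o=[np.pi,0,yaw];r=robot.move_linear(p,o,speed=speed,f_stop=f_stop)
    for _ in range(n):
        if r: break
        e=p-np.array(robot.current_tcp_pos())
        r=robot.move_linear(p+e,o,speed=20,f_stop=f_stop)
    return r
E
python3 - <<'E'
from h import *
yaw=0.2325-np.pi;t0=robot.current_t()
print(goto([580,198.2,330],yaw,60,n=0))
print(goto([580,198.2,200],yaw,150,10,n=0),goto([580,198.2,162],yaw,80,10))
print(robot.current_t()-t0,robot.current_tcp_pos(),robot.current_eef_rot(),robot.current_contact_force())
shot('wrist','w3');shot('scene','sc3');shot('side','s3')
d=load('sc3');crop(d,130,120,250,300,3.3,'sc3c')
E
```

```text
False
False False
2.1416999999999993 [580.18631596 198.2826037  162.49026345] [-3.14147475e+00  1.09336369e-03 -2.90905733e+00] [-0.77831314 -0.06287399  0.3806395 ]
```

View pics/w3.png

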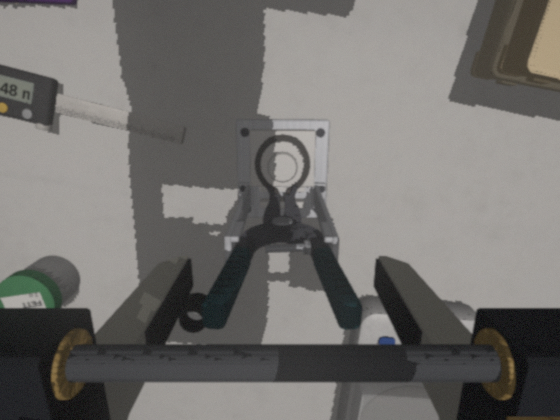

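View pics/sc3c.png

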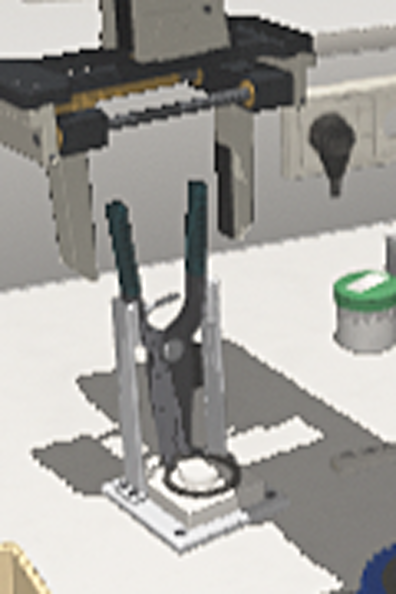

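```bash
python3 - <<'E'
from h import *
T,t=tool();w=load('w3')
im=w['img'].copy()
for y in(-33,33):
  for x in (-6.5,6.5):
    u=proj(w,t+T@np.array([x,y,162.5-205]))[0];print(u.round(1));cv2.circle(im,tuple(int(v) for v in u),2,(0,0,255),-1)
u=proj(w,t+T@np.array([28,0,162.5-25]))[0];cv2.circle(im,tuple(int(v) for v in u),2,(0,0,255),-1)
for sx in(-6.5,6.5):
 for y in (-31,31):
  u=proj(w,t+T@np.array([sx,y,162.5-181]))[0];cv2.circle(im,tuple(int(v) for v in u),2,(0,255,0),-1)
d=dict(img=im);crop(d,170,110,390,340,3.4,'ov3')
E
```

```text
[201.6 331.7]
[199.4 303.6]
[364.2 331.8]
[366.5 303.7]
```

View pics/ov3.png

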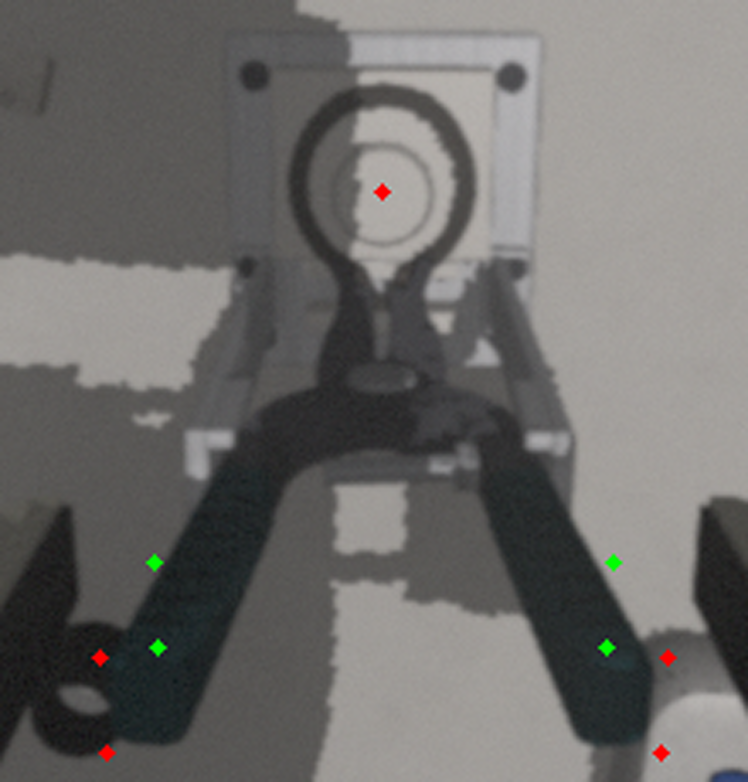

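The handles lie centred between the open jaws and the grip plane falls on the sleeves; the overlay matches to about 1–2 mm. Now I'll squeeze to the stop.

```bash
python3 - <<'E'
from h import *
robot.move_gripper(0.40)
print(robot.current_t(),robot.current_gripper_width()*93,robot.current_tcp_pos(),robot.current_contact_force())
robot.sleep(0.3);print(robot.current_gripper_width()*93)
shot('wrist','w4');shot('scene','sc4')
d=load('sc4');crop(d,130,120,250,300,3.3,'sc4c');crop(load('w4'),170,110,390,340,3.4,'w4c')
E
```

```text
8.075 44.94290596094985 [580.58688639 197.9189583  163.08752174] [-1.33837028 -1.19943107  5.33482003]
44.836457112331765
```

View pics/w4c.png

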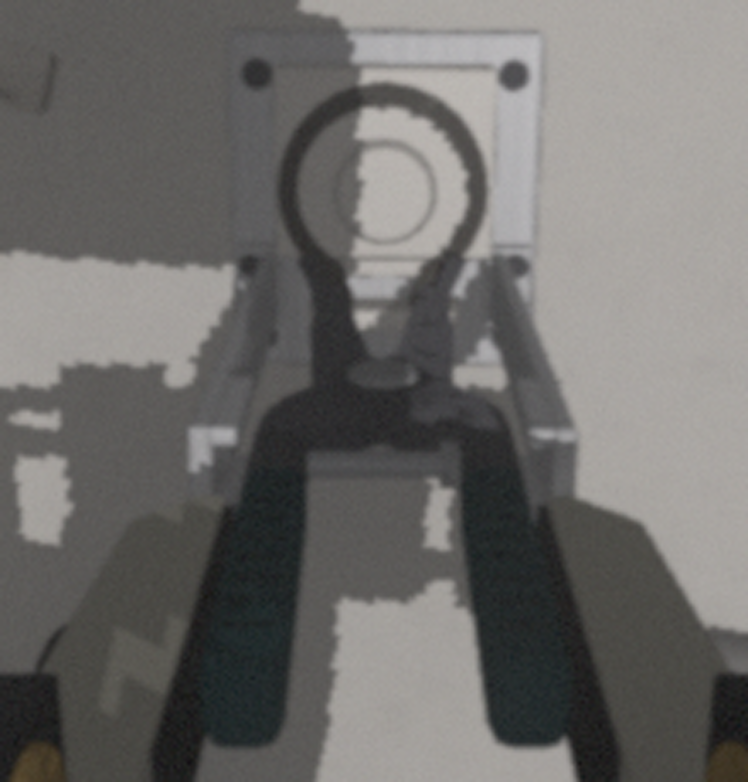

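View pics/sc4c.png

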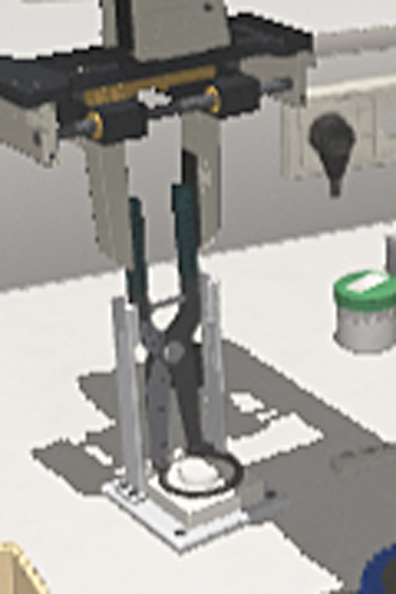

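The pliers are squeezed to the stop at 44.9 mm jaw width, and the ring is visibly spread with the tips in its ears. I'll lift straight up, slowly at first, then check the ring.

```bash
python3 - <<'E'
from h import *
yaw=0.2325-np.pi
p=np.array(robot.current_tcp_pos())
robot.move_linear([580.2,198.1,182],[np.pi,0,yaw],speed=25)
print(robot.current_t(),robot.current_tcp_pos(),robot.current_contact_force(),robot.current_gripper_width()*93)
shot('wrist','w5');crop(load('w5'),170,110,390,340,3.4,'w5c')
shot('scene','sc5');crop(load('sc5'),130,120,250,300,3.3,'sc5c')
E
```

```text
9.425 [580.0731337  198.06750231 181.84243008] [ 0.06652872  0.46120723 -2.96570583] 44.80311830928152
```

View pics/w5c.png

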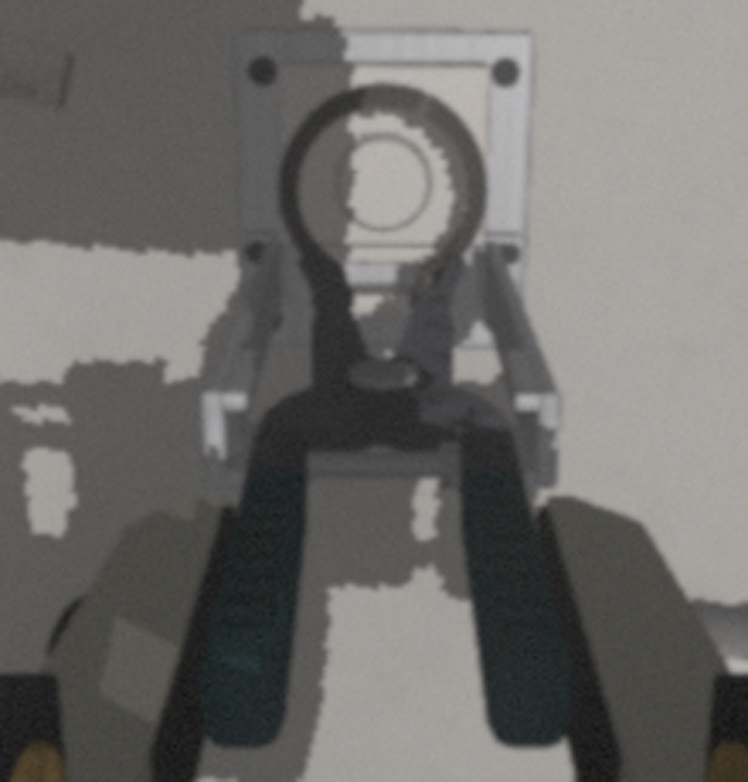

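View pics/sc5c.png

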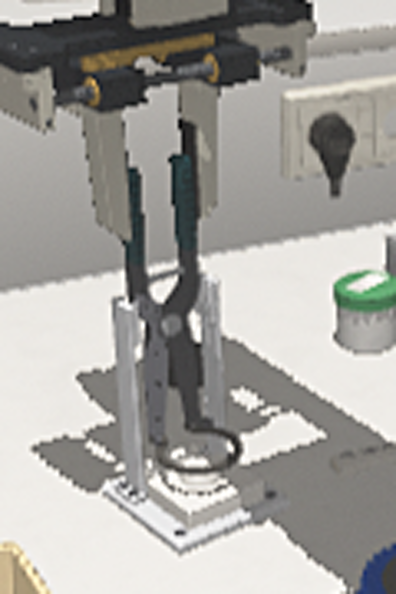

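The ring left the seat with the pliers. I'll lift clear of the forks, carry over the axle and hover, then measure ring and shaft in the same image.

```bash
python3 - <<'E'
from h import *
yaw=0.2325-np.pi
robot.move_linear([580,198.2,315],[np.pi,0,yaw],speed=80)
print(robot.current_t(),robot.current_contact_force(),robot.current_gripper_width()*93)
w=shot('wrist','w6');crop(w,170,110,390,340,3.4,'w6c')
y2=2.744;a=np.array([522.4,-222.9]);x=np.array([np.cos(y2),np.sin(y2)])
robot.move_linear([*(a-28*x),300],[np.pi,0,y2],speed=180)
print(robot.current_t())
robot.move_linear([*(a-28*x),228],[np.pi,0,y2],speed=100)
print(robot.current_t(),robot.current_tcp_pos(),robot.current_eef_rot(),robot.current_contact_force(),robot.current_gripper_width()*93)
w=shot('wrist','w7');crop(w,170,80,390,300,3.4,'w7c');s=shot('side','s7');crop(s,270,60,400,210,4,'s7c')
E
```

```text
11.3417 [-0.0982023  -0.17175549 -2.74495092] 45.185206197900165
13.95
14.8167 [ 548.60842134 -233.96401148  228.70017806] [-3.14137062e+00  1.20464818e-03  2.74405301e+00] [-0.23591803 -0.50305176 -2.57883464] 44.992311342254325
```

View pics/w7c.png

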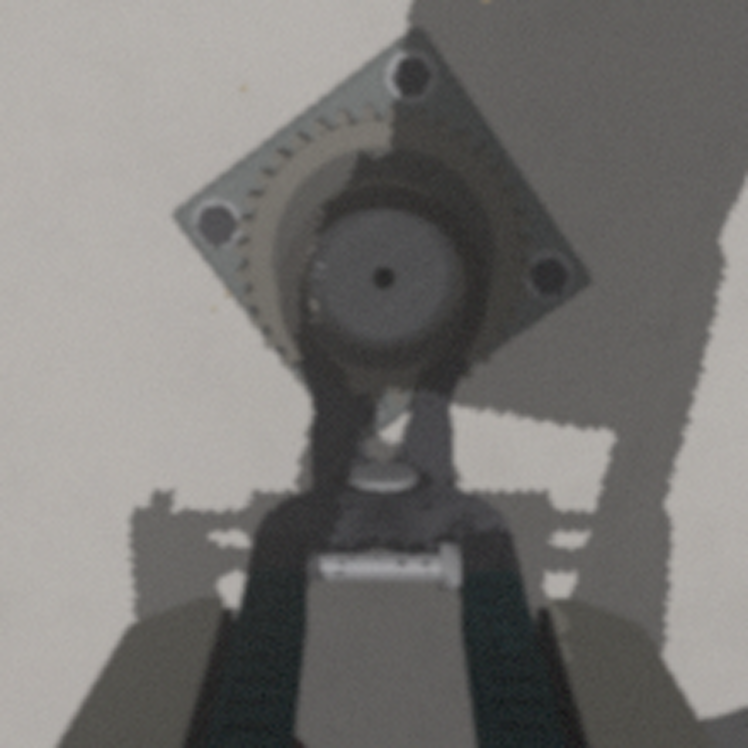

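View pics/s7c.png

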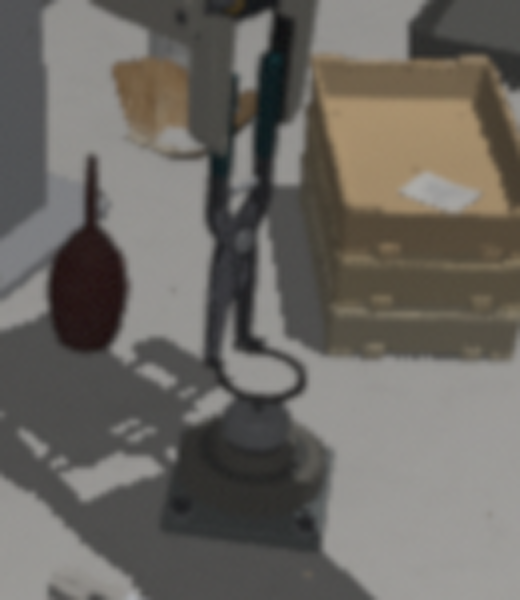

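View pics/w6c.png

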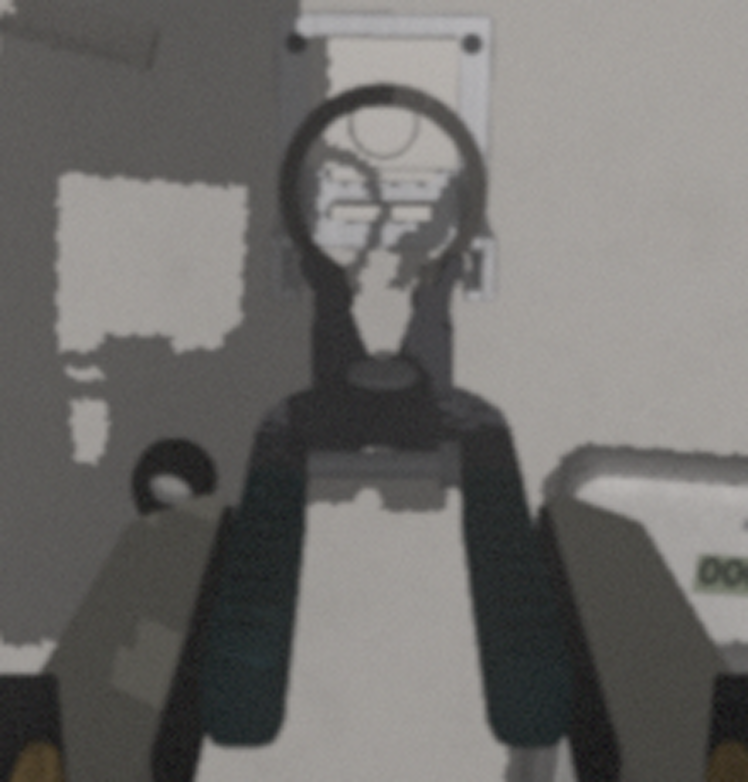

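```bash
cat > ringfit.py <<'E'
from h import *
from scipy.optimize import least_squares
C,Mt=None,None
w0=load('wrist0')
# camera in tool frame from the calibrated start pose
import sys
def camtool(d,tcp,rot):
    f,M,e=cam(d);T=R.from_euler('xyz',rot).as_matrix();return f,T.T@M,T.T@(e-np.array(tcp))
E
python3 - <<'E'
from ringfit import *
# camera in tool from w7, current pose
d=load('w7');f,M,c=camtool(d,robot.current_tcp_pos(),robot.current_eef_rot());print(c,R.from_matrix(M).as_euler('xyz'))
def pj(P): 
    q=(np.atleast_2d(P)-c)@M; return np.c_[d['cx']+f*q[:,0]/q[:,2],d['cy']+f*q[:,1]/q[:,2]]
th=np.linspace(0,2*np.pi,400)
def ext(p,r,dz):
    u=pj(p+np.c_[r*np.cos(th),r*np.sin(th),0*th+dz]);return np.array([u[:,0].min(),u[:,0].max(),u[:,1].min()])
o=np.array([280/3.4+170,487/3.4+170,83/3.4+110]);i=np.array([302/3.4+170,466/3.4+170,105/3.4+110])
res=lambda p:np.r_[ext(p,27,-1.5)-o, ext(p,21.7,-1.5)-i]
s=least_squares(res,[28,0,139]);print('ring in tool',s.x,s.fun.round(2))
res2=lambda p:np.r_[ext([*p,139.],27,-1.5)-o];s=least_squares(res2,[28,0]);print('outer only z fixed',s.x,s.fun.round(2))
uv=(384/3.4+170,278/3.4+80);T,t=tool();P=ray(d,uv,64.4);print('axle',P,'tool',T.T@(P-t))
im=cv2.resize(d['img'][90:210,220:345],None,fx=6,fy=6,interpolation=cv2.INTER_CUBIC);im=np.clip(im.astype(float)*2.2-60,0,255).astype(np.uint8)
cv2.imwrite('pics/w7d.png',im)
E
```

```text
[  84.05768658    0.19811054 -166.58217653] [-3.05462400e-01  6.25883742e-04  1.56990874e+00]
ring in tool [ 27.45891211   0.36150051 153.49907798] [ 0.23 -0.09  0.15 -0.29  0.14 -0.15]
outer only z fixed [28.87275187  0.29295732] [-1.25  1.25  0.06]
axle [ 522.78448556 -222.7962372    64.4       ] tool [ 28.60521211   0.43208148 164.5713745 ]
```

View pics/w7d.png

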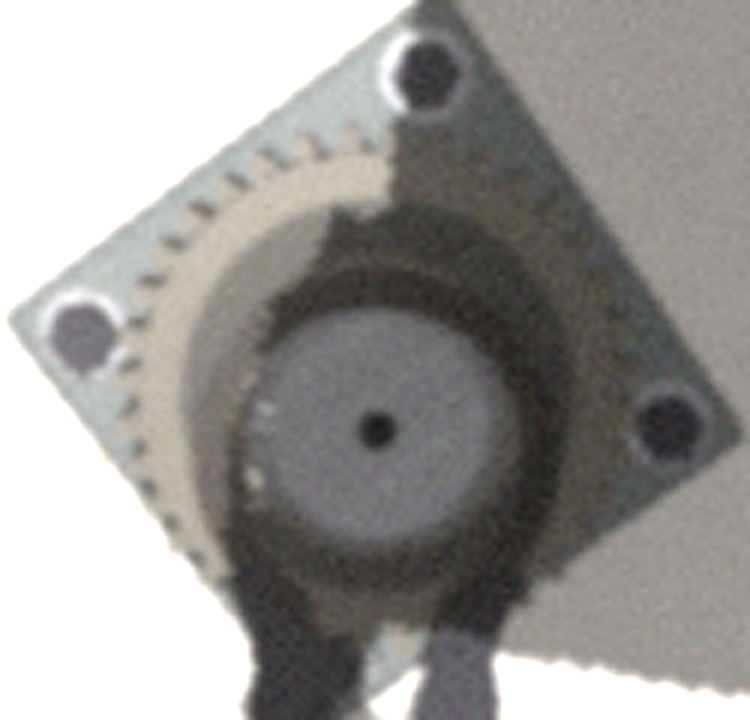

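```bash
python3 - <<'E'
from h import *
for n in ['w5','w6','w7']:
    g=cv2.cvtColor(load(n)['img'],cv2.COLOR_BGR2GRAY)
    for r in (158,162,166,170): print(n,r,'L',g[r,246:264].tolist(),'R',g[r,300:320].tolist())
    print(n,'col283 rows 128..150',g[128:150,282:284].mean(1).tolist())
E
```

```text
w5 158 L [91, 94, 94, 94, 90, 89, 74, 60, 47, 51, 52, 55, 68, 85, 95, 98, 99, 99] R [170, 144, 112, 98, 100, 95, 90, 81, 80, 81, 79, 95, 130, 161, 173, 176, 174, 177, 175, 174]
w5 162 L [92, 92, 95, 94, 89, 82, 66, 50, 49, 48, 52, 62, 80, 93, 96, 97, 101, 100] R [174, 165, 137, 108, 100, 99, 96, 87, 81, 80, 81, 81, 104, 144, 164, 172, 172, 174, 175, 174]
w5 166 L [91, 91, 91, 94, 91, 80, 65, 49, 49, 47, 55, 71, 87, 95, 96, 97, 96, 97] R [178, 171, 163, 138, 108, 100, 97, 91, 83, 79, 80, 84, 95, 135, 161, 172, 174, 174, 172, 174]
w5 170 L [91, 92, 93, 93, 90, 82, 66, 53, 49, 52, 51, 63, 84, 94, 94, 96, 99, 99] R [175, 170, 148, 119, 97, 102, 102, 93, 82, 77, 76, 83, 105, 144, 167, 171, 173, 171, 170, 172]
w5 col283 rows 128..150 [137.5, 148.0, 171.0, 178.5, 177.5, 164.0, 129.5, 95.0, 83.0, 81.5, 81.0, 80.5, 84.5, 90.0, 105.5, 135.0, 170.0, 178.0, 178.0, 176.5, 164.0, 142.0]
w6 158 L [88, 92, 88, 90, 89, 84, 74, 59, 49, 49, 50, 56, 62, 72, 83, 88, 92, 96] R [166, 166, 164, 158, 145, 127, 107, 85, 78, 75, 80, 90, 115, 138, 151, 158, 162, 158, 158, 157]
w6 162 L [88, 89, 89, 90, 85, 80, 
[... 799 characters left out ...]
 49, 51, 50, 59, 58, 63, 64, 61]
w7 162 L [112, 111, 113, 110, 103, 94, 85, 81, 80, 80, 78, 75, 69, 66, 72, 74, 74, 75] R [77, 73, 68, 68, 61, 59, 57, 49, 51, 48, 44, 46, 46, 50, 54, 59, 62, 65, 62, 63]
w7 166 L [112, 112, 113, 112, 109, 99, 92, 85, 82, 81, 82, 76, 68, 62, 68, 71, 74, 78] R [74, 70, 64, 62, 64, 61, 53, 48, 46, 46, 47, 49, 49, 50, 59, 63, 63, 60, 62, 63]
w7 170 L [107, 110, 110, 109, 111, 106, 93, 82, 80, 78, 77, 73, 60, 59, 63, 81, 97, 90] R [68, 65, 62, 57, 57, 54, 49, 46, 47, 47, 48, 49, 50, 56, 63, 58, 63, 63, 62, 63]
w7 col283 rows 128..150 [61.0, 57.5, 58.0, 59.0, 61.0, 60.0, 57.0, 55.5, 53.0, 52.5, 52.0, 53.0, 55.5, 65.0, 76.0, 80.0, 82.0, 79.5, 79.5, 81.0, 80.0, 82.0]
```

Across the ring, the stand foot and the handles, the wrist camera's scale reads a consistent 3% small. The ring (61 px outer) therefore fits its full 54 mm spread. I'll include that scale, correct the offset, drop until the ring is just above the shaft end, and compare them in one plane.

```bash
cat > fit2.py <<'E'
from ringfit import *
th=np.linspace(0,2*np.pi,720)
class V:
    def __init__(s,d,tcp,rot,k=0.97):
        s.d=d;s.f,s.M,s.c=camtool(d,tcp,rot);s.f*=k
    def pj(s,P):
        q=(np.atleast_2d(P)-s.c)@s.M;return np.c_[s.d['cx']+s.f*q[:,0]/q[:,2],s.d['cy']+s.f*q[:,1]/q[:,2]]
    def ray(s,uv,z):
        v=s.M@np.array([(uv[0]-s.d['cx'])/s.f,(uv[1]-s.d['cy'])/s.f,1]);return s.c+v*(z-s.c[2])/v[2]
    def ring(s,o,z=139,r=27):
        def ext(p):
            u=s.pj([*p,z-1.5]+np.c_[r*np.cos(th),r*np.sin(th),0*th]);return np.array([u[:,0].min(),u[:,0].max(),u[:,1].min()])
        q=least_squares(lambda p:ext(p)-o,[28,0]);return q.x,q.fun
E
python3 - <<'E'
from fit2 import *
t=np.array(robot.current_tcp_pos());rot=robot.current_eef_rot()
for k in(1,.97):
    v=V(load('w7'),t,rot,k)
    print(k,v.ring(np.array([252,313,134.])),'axle',v.ray((282.9,161.8),t[2]-64.4))
v=V(load('w7'),t,rot,.97)
r,_=v.ring(np.array([252,313,134.]));a=v.ray((282.9,161.8),t[2]-64.4)[:2]
T,_=tool();dl=T@np.array([*(a-r),0]);print('shift',dl)
y2=2.744;p=t+dl
print(goto([p[0],p[1],209.5],y2,50,6))
print(robot.current_t(),robot.current_tcp_pos(),robot.current_contact_force())
w=shot('wrist','w8');s=shot('side','s8');c=shot('scene','sc8');crop(s,270,60,400,210,4,'s8c')
im=cv2.resize(w['img'][90:210,220:345],None,fx=6,fy=6,interpolation=cv2.INTER_CUBIC);im=np.clip(im.astype(float)*2.2-60,0,255).astype(np.uint8)
cv2.imwrite('pics/w8d.png',im)
E
```

```text
1 (array([29.2097826 ,  0.04234617]), array([-1.20120545,  1.20151937,  0.06086481])) axle [ 28.56324097   0.39408304 164.62620205]
0.97 (array([3.12128259e+01, 2.90186860e-02]), array([-0.31087631,  0.31095735,  0.01575025])) axle [ 30.01096849   0.39100615 164.62620205]
shift [ 1.24826496 -0.13162844  0.00217306]
False
15.6917 [ 550.31098096 -234.45224326  210.32440828] [ 0.45950053  1.02367876 -2.36447562]
```

View pics/w8d.png

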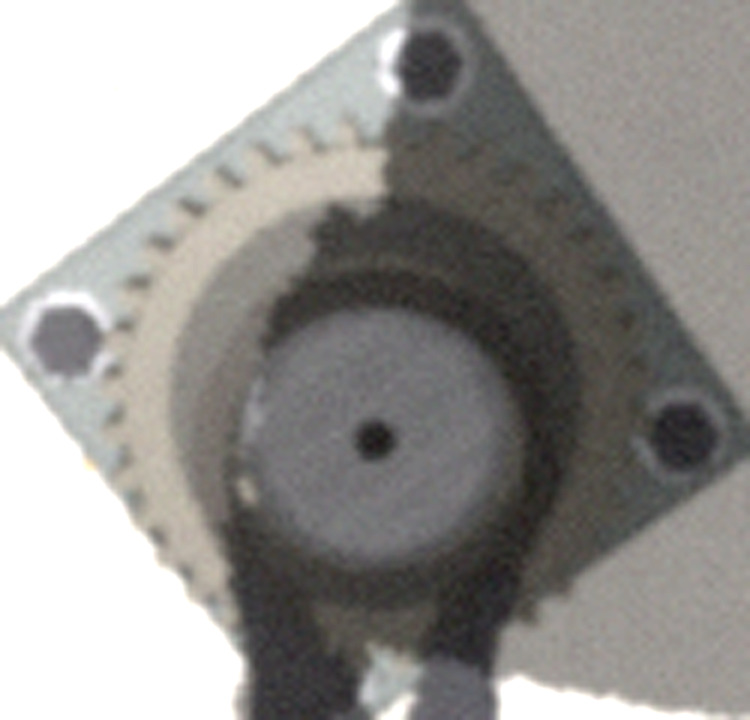

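View pics/s8c.png

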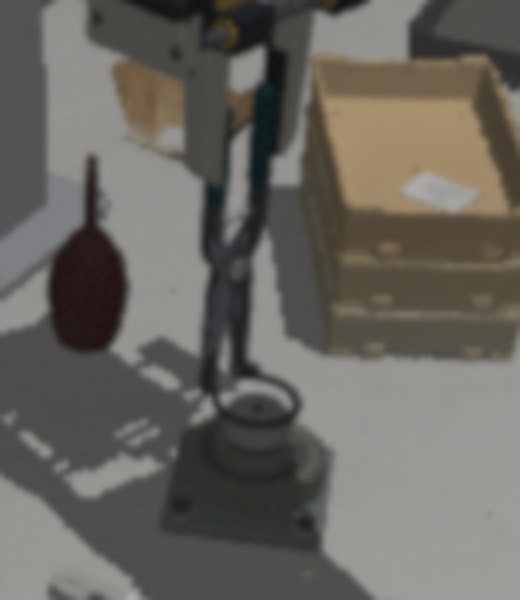

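```bash
python3 - <<'E'
from fit2 import *
t=np.array(robot.current_tcp_pos());rot=robot.current_eef_rot();T,_=tool()
for k in(1,.97):
    v=V(load('w8'),t,rot,k)
    r,_=v.ring(np.array([252,313,134.])); a=v.ray((282.3,163.3),t[2]-64.4)
    print(k,'ring',r,'axle',a,'ring+',T@[*(r-a[:2]),0])
s=load('s8');zr=t[2]-139
P=ray(s,(270+256.5/4,60+398.5/4),zr);Q=ray(s,(270+257/4,60+406/4),64.4);print('side ring-axle world',P-Q,'tool',T.T@(P-Q),P,Q)
crop(s,315,145,350,190,16,'s8e')
E
```

```text
1 ring [28.7266032  -0.10237109] axle [ 29.87740088  -0.28588463 145.73896764] ring+ [ 1.13209524e+00 -2.76356256e-01  3.27650758e-04]
0.97 ring [30.73289869 -0.11550017] axle [ 31.20769882  -0.30417059 145.73896764] ring+ [ 5.10817162e-01 -9.87398708e-03  1.30310926e-04]
side ring-axle world [0.12868402 2.34422027 6.73896764] tool [ 0.7870047   2.2109205  -6.73929278] [ 519.91862176 -220.91968236   71.13896764] [ 519.78993774 -223.26390263   64.4       ]
```

View pics/s8e.png

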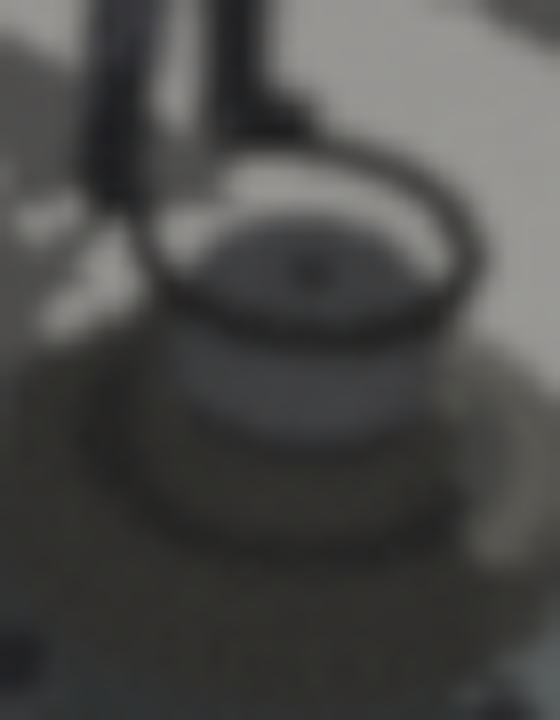

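The wrist view gives a ring offset of about 0.5–1 mm towards +x, and the side view agrees within its resolution (hole at (312,270), ring centre column about 310 in the crop). I'll apply the small correction and lower gently into the chamfer zone.

```bash
python3 - <<'E'
from fit2 import *
t=np.array(robot.current_tcp_pos());y2=2.744
p=t+[-0.6,0.1,0]
print(goto([p[0],p[1],202],y2,15,3,n=1))
print(robot.current_t(),robot.current_tcp_pos(),robot.current_contact_force(),robot.current_ft_torque())
w=shot('wrist','w9');s=shot('side','s9');crop(s,315,145,350,190,16,'s9e')
im=cv2.resize(w['img'][90:210,220:345],None,fx=6,fy=6,interpolation=cv2.INTER_CUBIC);im=np.clip(im.astype(float)*2.2-60,0,255).astype(np.uint8)
cv2.imwrite('pics/w9d.png',im)
E
```

```text
False
16.775 [ 549.61280983 -234.2694747   202.09972381] [-0.32175484 -0.03792756 -2.30653293] [ 0.0198729  -0.15956445 -0.03384799]
```

View pics/w9d.png

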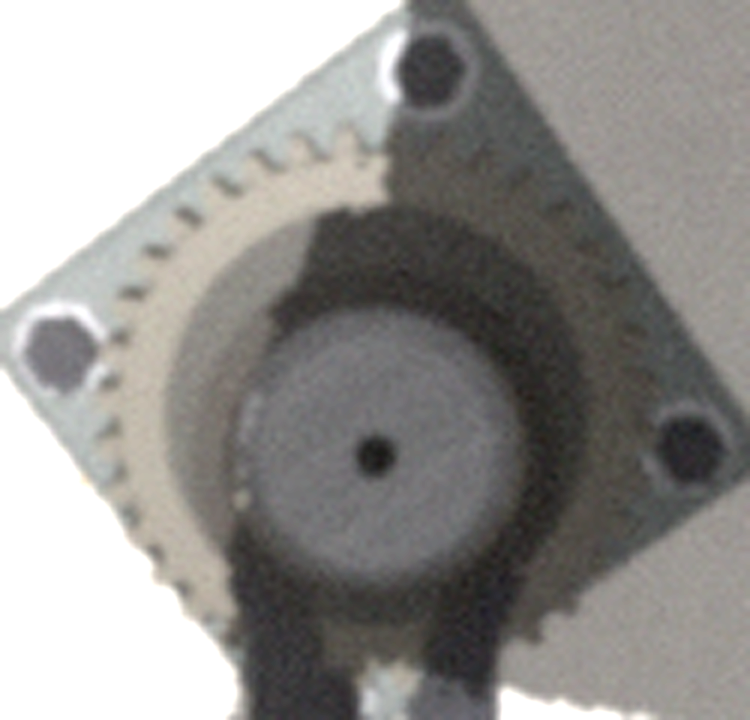

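View pics/s9e.png

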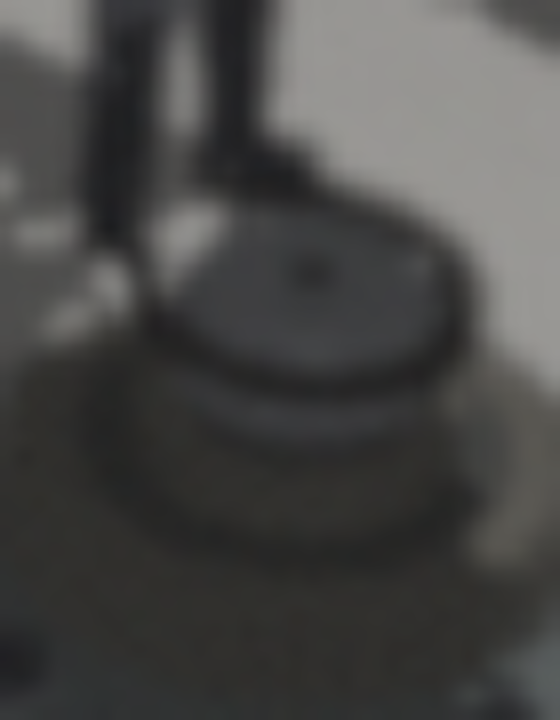

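```bash
python3 - <<'E'
from fit2 import *
t=np.array(robot.current_tcp_pos());rot=robot.current_eef_rot();T,_=tool()
hole=(220+(373.5+.5)/6-.5,90+(457+.5)/6-.5);print(hole)
for k in(1,.97):
    v=V(load('w9'),t,rot,k)
    a=v.ray(hole,t[2]-64.4)
    xi=v.ray((282.5,140.75),137.5)[0]-21.7; xo=v.ray((282.5,134.0),140.5)[0]-27
    print(k,'axle',a[:2],'ring x from inner',xi,'outer',xo)
    # predicted 40-disc top/bottom rows
    print(v.pj([[a[0]+20,a[1],t[2]-60],[a[0]-20,a[1],t[2]-60],[a[0],a[1]+20,t[2]-60],[a[0],a[1]-20,t[2]-60]]).round(1))
g=cv2.cvtColor(load('w9')['img'],cv2.COLOR_BGR2GRAY).astype(int)
print('col',g[128:150,281:285].mean(1).round().tolist());print('bot',g[180:196,281:285].mean(1).round().tolist())
print('row166 L',g[164:168,246:268].mean(0).round().tolist(),'R',g[164:168,296:320].mean(0).round().tolist())
E
```

```text
(281.8333333333333, 165.75)
1 axle [29.3323921  -0.64261135] ring x from inner 28.69099818485949 outer 28.644506280449086
[[281.8 141.4]
 [281.8 187.4]
 [305.  164.9]
 [258.7 164.8]]
0.97 axle [30.5680622  -0.67227704] ring x from inner 30.510654862035214 outer 30.632881340799216
[[281.8 142.1]
 [281.8 186.8]
 [304.3 164.9]
 [259.4 164.9]]
col [58.0, 58.0, 55.0, 56.0, 57.0, 58.0, 52.0, 54.0, 51.0, 50.0, 51.0, 50.0, 55.0, 62.0, 69.0, 72.0, 75.0, 78.0, 79.0, 82.0, 80.0, 80.0]
bot [79.0, 82.0, 82.0, 80.0, 78.0, 72.0, 68.0, 62.0, 58.0, 55.0, 53.0, 54.0, 53.0, 55.0, 60.0, 64.0]
row166 L [112.0, 106.0, 96.0, 92.0, 90.0, 86.0, 83.0, 82.0, 81.0, 80.0, 78.0, 72.0, 70.0, 74.0, 75.0, 76.0, 77.0, 79.0, 80.0, 81.0, 81.0, 79.0] R [79.0, 80.0, 81.0, 82.0, 77.0, 77.0, 72.0, 69.0, 66.0, 64.0, 59.0, 56.0, 51.0, 48.0, 46.0, 45.0, 47.0, 48.0, 51.0, 52.0, 53.0, 56.0, 61.0, 62.0]
```

```bash
python3 - <<'E'
from fit2 import *
t=np.array(robot.current_tcp_pos());y2=2.744;T,_=tool()
p=t+T@np.array([0.2,-0.45,0]);o=[np.pi,0,y2]
print('lat',robot.move_linear([p[0],p[1],202],o,speed=15))
e=p-np.array(robot.current_tcp_pos());print(e)
c=p+[e[0],e[1],0]
for z in (199,196,193,190):
    h=robot.move_linear([c[0],c[1],z],o,speed=10,f_stop=3)
    print(z,h,robot.current_t(),np.round(robot.current_tcp_pos(),2),np.round(robot.current_contact_force(),2),np.round(robot.current_ft_torque(),3),robot.current_gripper_width()*93)
    if h: break
w=shot('wrist','w10');s=shot('side','s10');crop(s,315,145,350,190,16,'s10e')
im=cv2.resize(w['img'][90:210,220:345],None,fx=6,fy=6,interpolation=cv2.INTER_CUBIC);im=np.clip(im.astype(float)*2.2-60,0,255).astype(np.uint8)
cv2.imwrite('pics/w10d.png',im)
E
```

```text
lat False
[0.0100756  0.02572328 0.05717482]
199 False 17.575 [ 549.19 -234.52  198.91] [-0.9  -0.37 -3.02] [ 0.023 -0.117 -0.006] 44.8115538905261
196 False 18.025 [ 549.21 -234.52  195.93] [ 0.64 -0.3  -2.13] [ 0.014 -0.169 -0.024] 45.07353997352424
193 False 18.475 [ 549.19 -234.51  192.87] [-0.36 -0.33 -2.59] [ 0.004 -0.186 -0.002] 44.909856205850915
190 False 18.925 [ 549.18 -234.55  189.9 ] [ 0.77 -0.23 -2.77] [ 0.066 -0.106 -0.015] 44.93246147883781
```

View pics/w10d.png

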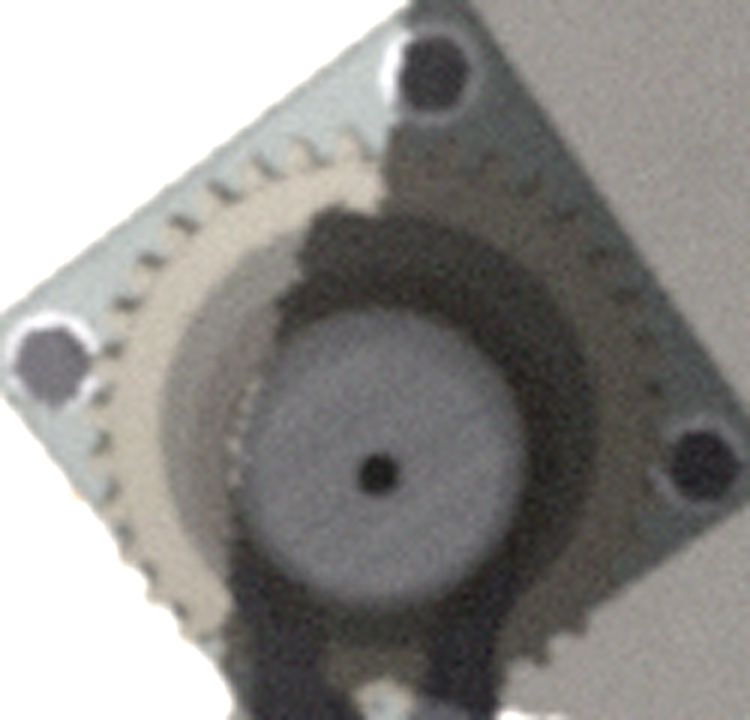

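View pics/s10e.png

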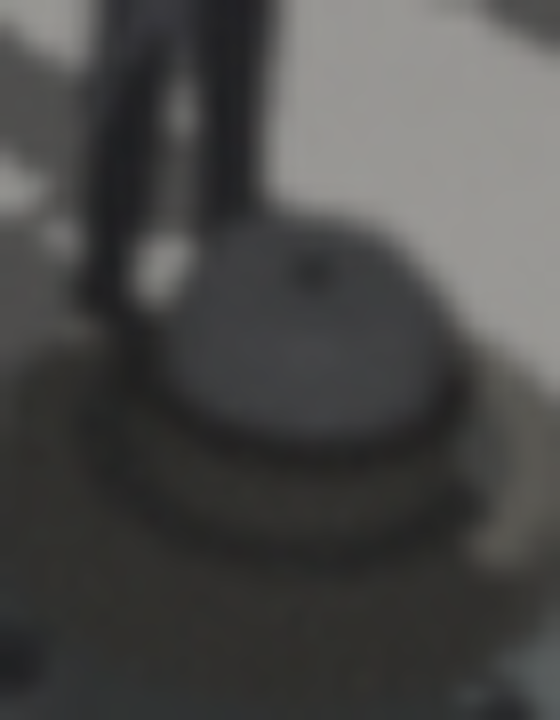

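The ring is round the shaft with no contact. Now I'll find the hub height in fine steps with averaged force, stopping at a very light touch.

```bash
cat >> h.py <<'E'
def favg(n=12,dt=0.02):
    F=[];P=[];M=[]
    for _ in range(n): F.append(robot.current_contact_force());P.append(robot.current_tcp_pos());M.append(robot.current_ft_torque());robot.sleep(dt)
    return np.mean(F,0),np.mean(P,0),np.mean(M,0)
E
python3 - <<'E'
from h import *
y2=2.744;o=[np.pi,0,y2];c=[549.2,-234.5]
F0,P0,M0=favg();print(F0.round(2),P0.round(2),M0.round(3))
for z in [188.5,187.5,187,186.5,186,185.5,185,184.5,184,183.5,183]:
    h=robot.move_linear([*c,z],o,speed=8,f_stop=4)
    F,P,M=favg();print(z,h,round(robot.current_t(),2),P.round(2),(F-F0).round(2),(M-M0).round(3))
    if h or F[2]-F0[2]>1.2: break
E
```

```text
[-0.12 -0.22 -2.55] [ 549.26 -234.58  190.05] [-0.01  -0.161  0.002]
188.5 False 19.77 [ 549.19 -234.49  188.47] [ 0.14  0.03 -0.12] [ 0.026  0.013 -0.004]
187.5 False 20.24 [ 549.19 -234.49  187.47] [-0.01  0.22  0.11] [ 0.013 -0.009 -0.008]
187 False 20.69 [ 549.2  -234.5   186.99] [ 0.11  0.07 -0.12] [0.033 0.025 0.008]
186.5 False 21.14 [ 549.19 -234.49  186.49] [ 0.3   0.08 -0.1 ] [0.036 0.007 0.009]
186 False 21.59 [ 549.19 -234.5   185.99] [-0.   -0.11 -0.2 ] [ 0.024 -0.001  0.011]
185.5 False 22.04 [ 549.21 -234.51  185.5 ] [ 0.4   0.34 -0.1 ] [ 0.017  0.004 -0.009]
185 False 22.49 [ 549.29 -234.55  185.22] [-0.25  0.32  2.14] [0.093 0.086 0.012]
```

The hub touch comes between TCP z 185.5 and 185.2 at 2.1 N. That gives a ring-to-TCP offset of about 139.8 mm, against 139.6 mm measured with the ring flat on the seat, so it is level. I'll raise to groove height (TCP z 186.0) and check centring.

```bash
python3 - <<'E'
from fit2 import *
y2=2.744;o=[np.pi,0,y2];c=[549.2,-234.5]
robot.move_linear([*c,186.0],o,speed=5)
F,P,M=favg();print(robot.current_t(),F.round(2),P.round(2),M.round(3),robot.current_eef_rot(),robot.current_gripper_width()*93)
w=shot('wrist','w11');s=shot('side','s11');cs=shot('scene','sc11');crop(s,305,130,365,200,10,'s11e')
im=cv2.resize(w['img'][90:210,220:345],None,fx=6,fy=6,interpolation=cv2.INTER_CUBIC);im=np.clip(im.astype(float)*3-100,0,255).astype(np.uint8)
cv2.imwrite('pics/w11d.png',im)
E
```

```text
23.0417 [ 0.01  0.14 -2.58] [ 549.12 -234.45  185.79] [ 0.028 -0.146  0.005] [ 3.14155040e+00 -2.72645626e-04  2.74401304e+00] 44.773691318118715
```

View pics/w11d.png

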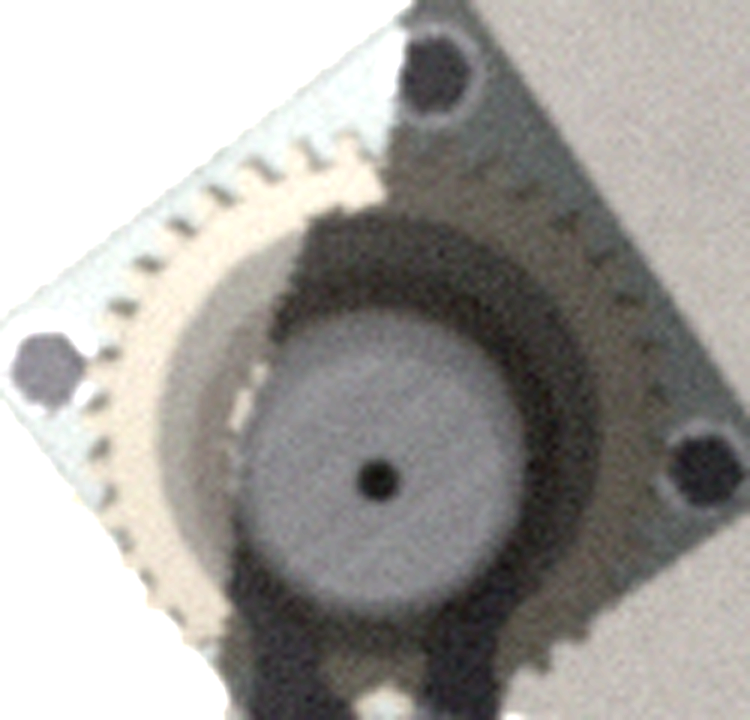

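View pics/s11e.png

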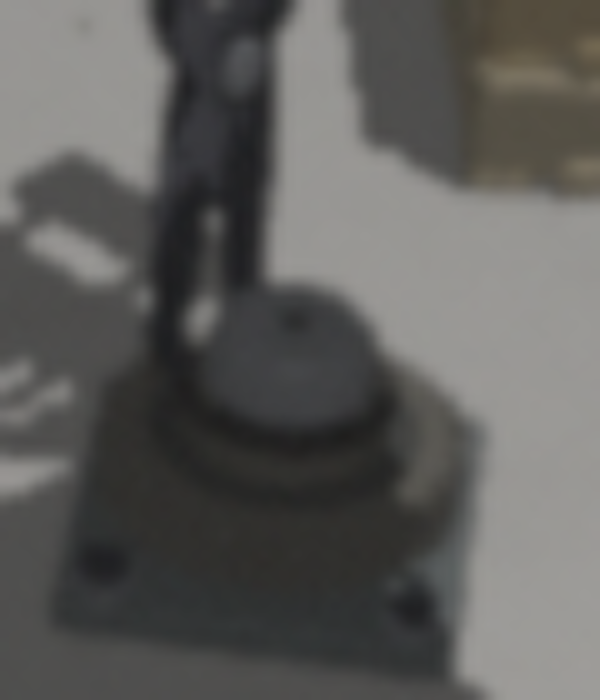

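View pics/sc11.png

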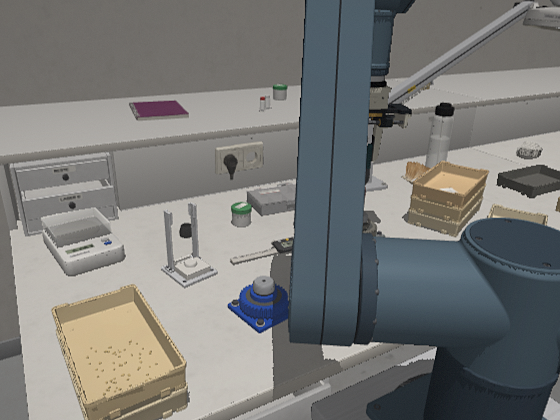

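```bash
python3 - <<'E'
from fit2 import *
robot.sleep(0.2);F,P,M=favg(6);print(P.round(2),F.round(2))
t=P;rot=robot.current_eef_rot();T,_=tool()
w=load('w11');hole=(220+(378+.5)/6-.5,90+(481+.5)/6-.5);print(hole)
for k in(1,.97,.955):
    v=V(w,t,rot,k);a=v.ray(hole,t[2]-64.4)
    q=v.pj([[28,0,138.3]])
    xi=v.ray((282.5,140.75),138.3)[0]-21.7;xo=v.ray((282.5,134.0),141.3)[0]-27;yo=(v.ray((251.9,166),141.3)[1]+v.ray((312.9,166),141.3)[1])/2
    print(k,'axle',a[:2].round(2),'ring x',xi.round(2),xo.round(2),'y',yo.round(2))
    print(' shaft@z48 L/R cols',v.pj([[a[0],a[1]-20,t[2]-64.4+4.4],[a[0],a[1]+20,t[2]-60]]).round(1))
g=cv2.cvtColor(w['img'],cv2.COLOR_BGR2GRAY).astype(float)
# hole centroid
sub=g[163:177,276:290];m=np.clip(70-sub,0,None);yy,xx=np.mgrid[163:177,276:290];print('hole',(m*xx).sum()/m.sum(),(m*yy).sum()/m.sum())
s=load('s11');im=cv2.resize(s['img'][150:185,315:350],None,fx=16,fy=16,interpolation=cv2.INTER_CUBIC).astype(float);im=np.clip((im-30)*3.5,0,255).astype(np.uint8);cv2.imwrite('pics/s11f.png',im)
E
```

```text
[ 549.2  -234.5   186.01] [ 0.34 -0.05 -2.47]
(282.5833333333333, 169.75)
1 axle [29.17  0.06] ring x 28.82 28.79 y -0.11
 shaft@z48 L/R cols [[258.3 168.7]
 [306.9 168.8]]
0.97 axle [30.25  0.05] ring x 30.65 30.78 y -0.13
 shaft@z48 L/R cols [[259.  168.8]
 [306.2 168.8]]
0.955 axle [30.81  0.04] ring x 31.6 31.82 y -0.13
 shaft@z48 L/R cols [[259.3 168.8]
 [305.9 168.8]]
hole 282.5869565217391 169.71853546910756
```

View pics/s11f.png

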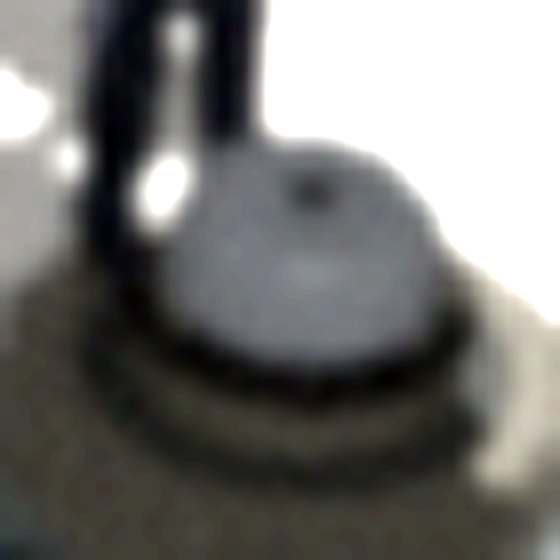

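```bash
python3 - <<'E'
from fit2 import *
obs=[]
for n,g0 in [('w1',(280,169)),('w7',(283,162)),('w8',(282.3,163.3)),('w9',(281.8,165.7)),('w10',(282.5,169)),('w11',(282.6,169.7))]:
    d=load(n);g=cv2.cvtColor(d['img'],cv2.COLOR_BGR2GRAY).astype(float);x0,y0=int(g0[0])-7,int(g0[1])-7
    sub=g[y0:y0+15,x0:x0+15];m=np.clip(np.median(sub)-15-sub,0,None);yy,xx=np.mgrid[y0:y0+15,x0:x0+15]
    uv=np.array([(m*xx).sum(),(m*yy).sum()])/m.sum();obs.append((d,uv));print(n,uv.round(2))
def res(p,full=False):
    out=[]
    for d,uv in obs:
        f,M,e=cam(d);q=M.T@(np.array([p[0],p[1],64.4])-e)
        out+=[d['cx']+f*p[2]*q[0]/q[2]-uv[0]+p[3],d['cy']+f*p[2]*q[1]/q[2]-uv[1]]
    return np.array(out)
for reg in (5,1,.2):
    s=least_squares(lambda p:np.r_[res(p)/.15,(p[2]-1)/.02/reg,p[3]/3],[522,-223,1,0]);J=np.linalg.inv(s.jac.T@s.jac);print(s.x.round(3),np.sqrt(np.diag(J)).round(3),res(s.x).round(2))
E
```

```text
w1 [279.81 168.99]
w7 [282.5  161.25]
w8 [282.14 162.97]
w9 [282.19 165.51]
w10 [282.6 168.6]
w11 [282.57 169.7 ]
[ 522.273 -224.002    1.009    0.968] [0.565 0.931 0.013 1.132] [-0.01 -0.04 -0.02  0.03  0.   -0.03  0.03  0.01  0.02  0.02 -0.02 -0.  ]
[ 522.187 -223.945    1.007    0.941] [0.521 0.921 0.011 1.13 ] [-0.01 -0.04 -0.03  0.05  0.   -0.02  0.03  0.01  0.02  0.01 -0.02 -0.02]
[ 521.988 -223.813    1.001    0.879] [0.4   0.899 0.004 1.125] [-0.   -0.04 -0.03  0.1  -0.    0.    0.03  0.01  0.02 -0.02 -0.02 -0.05]
```

Re-fitting the hole over six views gives a scale of about 1.0, so the 3% shortfall came from something else, such as edges. Using the ring's measured pixel radius, which does not depend on scale, the ring sits about 0.4 mm to tool +x. I'll trim that by 0.3 mm and check that the pliers have not moved in the grip.

```bash
python3 - <<'E'
from fit2 import *
T,_=tool();o=[np.pi,0,2.744]
d=T@np.array([-0.3,0.15,0]);print(d)
robot.move_linear([549.2+d[0],-234.5+d[1],186.0],o,speed=5);robot.sleep(.3)
F,P,M=favg(8);print(robot.current_t(),P.round(2),F.round(2),M.round(3),robot.current_gripper_width()*93,np.array(robot.current_eef_rot()).round(4))
w=shot('wrist','w12');s=shot('side','s12')
a=cv2.cvtColor(load('w6')['img'],cv2.COLOR_BGR2GRAY);b=cv2.cvtColor(w['img'],cv2.COLOR_BGR2GRAY)
# pliers features: dark handles (inner edges) rows 250..320
for r in (270,300,320):
    print(r,[np.where(np.diff((g[r,225:345]<70).astype(int)))[0]+225 for g in (a,b)])
for c in (241,322): print('handle end col',c,a[318:336,c].tolist(),b[318:336,c].tolist())
print('ring top',b[128:148,281:285].mean(1).round().tolist())
cv2.imwrite('pics/cmp.png',np.hstack([cv2.resize(x[110:345,190:375],None,fx=2.1,fy=2.4) for x in(a,b)]))
im=cv2.resize(s['img'][110:260,190:370],None,fx=4,fy=4);cv2.imwrite('pics/s12c.png',im)
E
```

```text
[3.34678881e-01 2.21369881e-02 7.01957914e-06]
24.175 [ 549.55 -234.49  186.02] [ 0.15 -0.28 -2.68] [-0.002 -0.162  0.008] 44.51683533783289 [-3.1416 -0.      2.744 ]
270 [array([225, 226, 230, 258, 306, 335, 340, 341]), array([231, 258, 305, 334])]
300 [array([254, 310]), array([255, 309, 343])]
320 [array([252, 313]), array([257, 312])]
handle end col 241 [40, 41, 40, 44, 41, 41, 38, 35, 39, 38, 48, 83, 125, 148, 155, 151, 151, 153] [37, 38, 36, 38, 37, 38, 35, 34, 37, 41, 34, 39, 33, 32, 40, 33, 35, 37]
handle end col 322 [43, 40, 42, 39, 42, 40, 45, 40, 41, 34, 43, 54, 71, 80, 81, 79, 81, 81] [39, 36, 39, 37, 38, 38, 32, 37, 40, 38, 43, 57, 80, 93, 97, 90, 95, 95]
ring top [56.0, 55.0, 57.0, 58.0, 56.0, 55.0, 50.0, 52.0, 51.0, 50.0, 51.0, 51.0, 51.0, 56.0, 67.0, 69.0, 73.0, 73.0, 75.0, 76.0]
```

View pics/cmp.png

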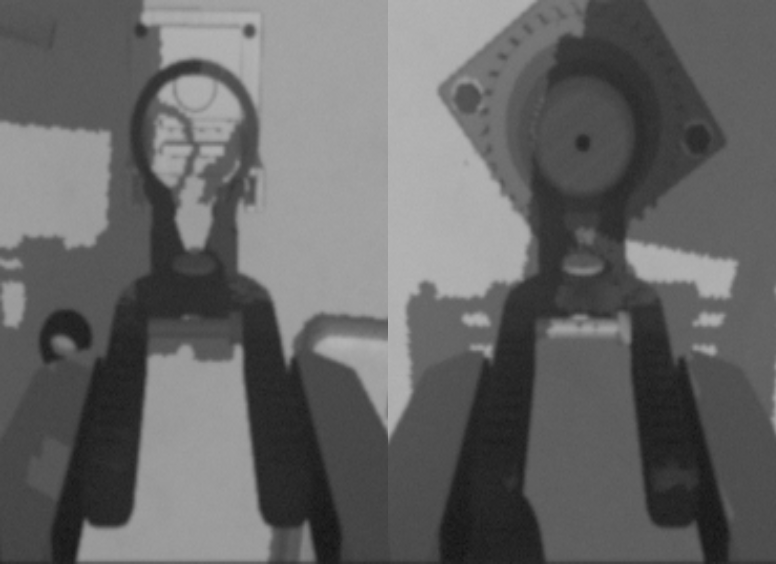

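View pics/s12c.png

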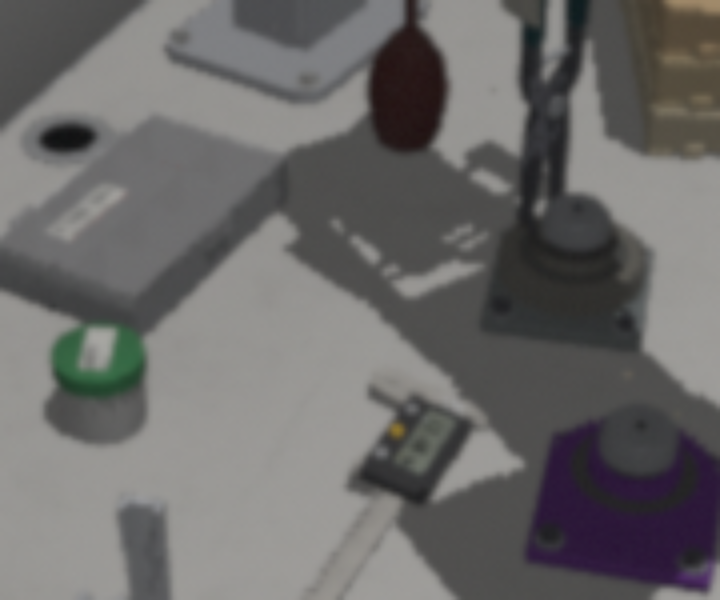

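The pliers and ring are unmoved in the grip: the handle-end rows and the ring's top edge (rows 134–141) are unchanged. There is no contact force beyond their weight, and the bystanders are in place. Handing in.

```bash
python3 - <<'E'
from h import *
robot.hand_in();print(robot.current_t(),robot.current_tcp_pos())
E
```

```text
the job is handed in; nothing more can be done
the job is handed in; nothing more can be done
```

The spread ring is round the shaft of the grey steel axle at groove height, with the handles still squeezed, and the job is handed in. The last clock reading was 24.2 s. I squeezed the pliers to the stop (about 45 mm between the pads), lifted them straight out of the stand and lowered the ring over the shaft end without contact.

**Height:** I touched the hub once at about 2 N, then raised the ring to an estimated centre of 46.2 mm, give or take about 0.3 mm. At the end the force reading was only the weight of the pliers.

**Centring:** By camera the ring is within about 0.5 mm of the shaft axis, against a radial clearance of 1.7 mm.

**Level:** The height offset at the hub touch was 139.8 mm, against 139.6 mm with the ring flat on the seat. The moment at the touch suggested contact on one side first, but that reading is within noise. The pliers had not shifted in the grip.

**Bystanders:** The caliper and the green-lidded pot were not touched and look unmoved in the last side picture.

**Check that disagreed:** The wrist camera showed the ring about 3% small, 52.4 mm outside instead of 54 mm. A later fit found the camera scale correct, so I could not explain this. The jaw width fits the stop, and the ring passed the shaft without contact.

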